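Wedge the rocking bench power supply

ROBOT

A 6-joint arm with a two-finger parallel gripper is mounted at the origin on the work surface. World frame = base frame: x ahead of the robot, y to its left, z up, the work surface at z = 0. Lengths are in m, angles in rad, forces in N, time in s.
With the tool pointing down it reaches from about 0.25 to 0.725 m from the base axis. Payload 4 kg.
Tool frame: the origin (TCP) lies midway between the tips of the shut fingers; the grasp point (between the pads) lies pinch_z behind it (pinch_z is the distance from the TCP to the grasp point, in m); z points along the fingers, y is the direction in which the jaws open and shut (so a half turn about z gives the same grasp; the last joint's range is limited). The gripper opens to 85 mm and grips with 20 to 120 N. Pads are 22 mm wide; open, the fingers measure 114 mm over their backs; the gripper's body (76 mm by 85 mm) begins 54 mm behind the grasp point. The pads swing forward as they close: fully open they stand 13 mm farther back than shut.
Start: joints at [1.106, 0.241, 0.005, 1.335, 0, 1.571], TCP at [0.224, 0.447, 0.231] pointing down, gripper open.
Joint ranges: [-2.72, 2.72], [-1.05, 1.87], [-1.09, 1.28], [-1.99, 2.15], [-1.42, 1.44], [-3.14, 3.14]. Speed limits (rad/s): [2.79, 2.79, 3.14, 3.14, 3.14, 3.14].

INTERFACE

Orientations are given as a unit quaternion [x, y, z, w].
In Python, from workcell import * gives the robot as it stands.
- The arm moves only by the tool move_arm, never from a script. Its argument "motion" is a list of rows, each a list of 3 entries, a list of its own where there are three numbers: the finger opening in mm, from 0 to 85.4, then the shift along the tool's x, y, z in units of 50 mm (1.0 is 50 mm), then the turn about the tool's z in units of 6 degrees (1.0 is 6 degrees). In form: [[claw, [dx, dy, dz], roll], ...]. A call has exactly 10 rows; each row is the pose to reach, as a shift and turn from the pose commanded when the call began, along the tool's axes at that moment; what a row does not reach only later rows make up. A row lasts 1/10 s, in which the tool goes at most 50 mm and 8.59 degrees, less where a joint would pass 70% of its speed; a pose out of reach is approached as far as the arm can. A call with a gripper value outside its range is refused whole. The fingers move at their own pace and stop on an object; the grip force is fixed at half the most. Time passes only in rows, so rows that repeat a pose let the fingers close, or fill a call up. It gives the time, the measured TCP pose, the force and the opening at its end, in the units of the state.
- get_obs(): the state, without advancing time (a new reading comes with each control period).
- camera(name): name is "side" or "top" or "wrist"; returns a dict with "color" (480x640x3 uint8, red, green, blue), "fx", "fy", "cx", "cy" (pixels), "distortion" ([k1, k2, p1, p2, k3] as OpenCV has them; the pictures are not rectified), "rvec" (rotation vector, rad) and "tvec" (3), from world to camera coordinates, as OpenCV has them; the wrist camera has in their place "mount" (4x4, takes a point from camera to tool coordinates, whose origin is the TCP and whose axes are the flange's). Camera axes: x right, y down, z forward; pixel columns grow to the right and rows downward; lengths in m; the calibration is good to about 2 mm. A picture is of the moment at which its call begins: read the wrist's pose just before it. There is no depth.
- job_done(): hands the job in, once; it reports no verdict.
The state is a dict: "clock": time; "joint_pos": joint angles; "joint_vel": joint speeds; "tau": joint torques, N m; "eef_pos": TCP position; "tool_rot": TCP orientation; "ft_force": force on the tool from outside, world axes, zero at the start; "ft_torque": the same for the moment, N m; "grip_width": finger opening in m.
Only numpy, scipy, OpenCV 4.12 (cv2) and the standard library are available. Lean on these libraries where they do the work, as an engineer would, in place of code of your own. Each camera call takes 0.05 s, during which the arm holds its last target.

TASK

The bench power supply rocks because one foot, the one with the red collar under the yellow spot on its top, is too short. Press down on the yellow spot until you feel it rock down to its stop, then let go and push the orange wedge, thin end first, under the short foot until it is just snug, without jacking the supply up; finally press firmly on the yellow spot again (8 N or so, for about a second) to prove that it no longer rocks, and move away. Only push and press: do not pick up or lift anything, do not shove the supply out of its place, and leave the other things alone.

Things in the scene. Friction and masses are not known exactly. Their poses are not given: they have to be found in the camera images.
- psu: Grey bench power supply, 160 deep (own x) x 230 wide (own y) x 84 mm high with 22 mm feet, 2.4 to 3.6 kg. Origin: centre of its footprint, on the bench (z = 0); own x from front (robot side) to back, y to its left. Feet at x -58/+58, y -93/+93 mm, 18 mm round, domed. The front-left one (-58, +93) is about 4 to 8 mm short, so it tips there at 1 to 3 N pressed on the spot.
- press_spot (a point): Centre of the 24 mm yellow spot on the supply's flat top, right above the short foot, 84 mm above the bench when the supply is level.
- foot_bottom (a point): Lowest point of the short foot (red collar), at supply x -58, y +93 mm; 4 to 8 mm above the bench when nothing is pressed.
- wedge: Loose orange plastic wedge, 130 (own x) x 60 mm, 140 g, flat on the bench, thin end (+x) towards the short foot. Origin: centre of its underside. Ramp from x +65 (2 mm high) to -25 mm (14 mm high); behind it a 36 mm high block with a flat upright rear face at x -65 mm to push on. Slides at 1 to 2 N; past 5 N once snug under the foot; pushed over 6 mm further it lifts the supply.
- ramp (a point): Point in the middle of the wedge's ramp surface (wedge x +20, z +8 mm); its z axis is the ramp's upward normal, its x axis runs down the ramp to the thin end, so the foot's z in this frame is the gap left between foot and ramp.
- tape: Bystander: roll of blue masking tape lying flat, 100 mm across, 25 mm high. Origin: centre of its underside.
- screwdriver: Bystander: screwdriver with a black handle lying on the bench, 200 mm long.
- spray_can: Bystander: upright spray can with a green band, 64 mm across, 170 mm high. Origin: centre of its underside.
- cleaner: Bystander: upright white bottle with a black cap, 60 mm across, 140 mm high. Origin: centre of its underside.
- paste_jar: Bystander: low white jar with a red lid, 48 mm across, 45 mm high, standing in front of the right half of the supply. Origin: centre of its underside.
- carton: Bystander: brown carton 90 x 130 x 60 mm. Origin: centre of its underside.
Not all that is in view belongs to the job. What is meant by the wedge is not black or turquoise, and is the larger of those in its own colour.

How it is judged:
On the way, in this order (a step that is already met when the one before it is completed fails the run):
1. before the wedge is pushed, the supply is pressed at the yellow spot and rocks down (contact force between the fingers and psu above 0.5 N and angle between psu's own z axis and vertical above 0.028 rad and distance of wedge from where it was at the start of the episode below 0.015 m), for 0.1 s.
2. the wedge is snug under the short foot, the supply level and not pressed (z of foot_bottom in the frame of ramp between -0.004 and 0.0014 m and x of foot_bottom in the frame of ramp between -0.046 and 0.046 m and y of foot_bottom in the frame of ramp between -0.028 and 0.028 m and angle between psu's own z axis and vertical below 0.01 rad and contact force between the fingers and psu below 0.1 N), for 0.2 s.
3. the supply is pressed again on the yellow spot with more than 4 N and does not rock (z of foot_bottom in the frame of ramp between -0.004 and 0.0014 m and x of foot_bottom in the frame of ramp between -0.046 and 0.046 m and y of foot_bottom in the frame of ramp between -0.028 and 0.028 m and angle between psu's own z axis and vertical below 0.01 rad and contact force between the fingers and psu above 4 N and horizontal distance between the grasp point and press_spot below 0.05 m), for 0.3 s.
At the end, for the whole second after the job is handed in: The wedge lies flat under the short foot, the foot over its ramp (within 28 mm of the ramp's middle line) with less than 1.4 mm gap between foot and ramp; the supply is level to 0.010 rad, within 15 mm of where it stood, and everything is at rest (z of foot_bottom in the frame of ramp between -0.004 and 0.0014 m and x of foot_bottom in the frame of ramp between -0.046 and 0.046 m and y of foot_bottom in the frame of ramp between -0.028 and 0.028 m and angle between psu's own z axis and vertical below 0.01 rad and height (world z) of wedge below 0.004 m and linear speed of each of wedge, psu below 0.01 m/s and distance of psu from where it was at the start of the episode below 0.015 m); the robot touches nothing.
It fails at once if the wedge is lifted or tipped up (height (world z) of wedge above 0.01 m or angle between wedge's own z axis and vertical above 0.25 rad).
It fails at once if the supply is lifted, tipped or shoved away (height (world z) of psu above 0.012 m or angle between psu's own z axis and vertical above 0.15 rad or distance of psu from where it was at the start of the episode above 0.02 m).
It fails at once if another thing is disturbed (moved more than 20 mm) (distance of any of tape, screwdriver, spray_can, cleaner, paste_jar, carton from where it was at the start of the episode above 0.02 m).
It also fails if it takes over 54 s, if anything falls off the work surface, if the arm or the gripper's body presses on something with over 40 N, if the wrist force passes 120 N, or if a joint passes its speed limit or range.

## Working session

There is one attempt and no reset: what is moved stays moved. The work goes in short steps, Python scripts to look and compute and a tool call to move; the robot and the scene stay as the last step left them, time stands still between calls to the robot, and variables do not carry over. Pictures are saved under pics/ and viewed, and the job is handed in when it is done.

Besides the shell and the picture viewer there is one more tool, called after "Emit:" by a JSON object that holds its "fn" and its "kwargs", one argument or row to a line. move_arm: Moves the arm, as the interface text tells. Its arguments: {"type":"object","properties":{"motion":{"type":"array","items":{"type":"array"}}},"required":["motion"]}

```bash
ls; mkdir -p pics; python3 - <<'E'
from workcell import *
import cv2
o=get_obs()
for k,v in o.items(): print(k,v)
try: print('pinch',pinch_z)
except Exception as e: print(e)
for n in ['side','top','wrist']:
    c=camera(n); cv2.imwrite(f'pics/{n}0.png',c['color'][:,:,::-1])
    print(n,{k:v for k,v in c.items() if k!='color'})
E
```

```text
pics
clock 0.0
joint_pos [1.10598692e+00 2.41398371e-01 3.70685941e-03 1.33521196e+00
 1.08050128e-06 1.57080020e+00]
joint_vel [-0.00103854 -0.00073726 -0.00072078  0.00100436 -0.00110026  0.00046918]
tau [-8.82952245e-04 -3.72321904e+01  2.52405024e+01  1.70223776e-02
  7.91545517e-05  2.39877537e-06]
eef_pos [0.22383652 0.44637652 0.23041364]
tool_rot [ 2.30319998e-01  9.73114376e-01 -1.02512508e-03 -2.43181049e-04]
ft_force [-0.0444018   0.15206214 -0.34879505]
ft_torque [-0.00621611  0.03894043 -0.01359454]
grip_width 0.08518391376274491
pinch 0.0187
side {'fx': 456.6313229999997, 'fy': 456.6313229999997, 'cx': 319.8911064546895, 'cy': 238.58262119949575, 'distortion': array([-0.10019221,  0.        ,  0.        ,  0.        ,  0.        ]), 'rvec': array([ 2.18011578, -0.86197572,  0.36782652]), 'tvec': array([-0.41987672,  0.29810496,  0.76451819])}
top {'fx': 433.415444605755, 'fy': 433.415444605755, 'cx': 316.64877400680496, 'cy': 242.3935839859915, 'distortion': array([-0.04352514,  0.        ,  0.        ,  0.        ,  0.        ]), 'rvec': array([ 2.12896158, -2.12135636,  0.20203155]), 'tvec': array([-0.02101687,  0.55491132,  1.05826796])}
wrist {'fx': 412.84015091960856, 'fy': 412.84015091960856, 'cx': 316.8156339346847, 'cy': 240.28839057019428, 'distortion': array([-0.0548071,  0.       ,  0.       ,  0.       ,  0.       ]), 'mount': array([[ 2.60040218e-04, -9.51646778e-01, -3.07194306e-01,
         7.91848623e-02],
       [ 9.99999868e-01,  1.11331805e-04,  5.01609655e-04,
         5.61170396e-04],
       [-4.43154715e-04, -3.07194396e-01,  9.51646682e-01,
        -1.43140651e-01],
       [ 0.00000000e+00,  0.00000000e+00,  0.00000000e+00,
         1.00000000e+00]])}
```

View pics/top0.png

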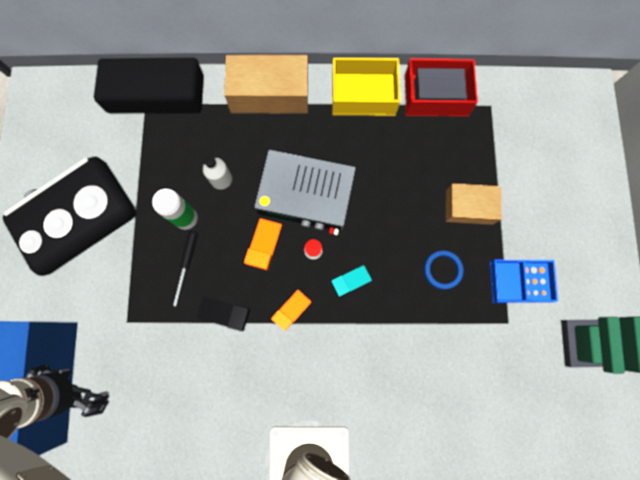

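View pics/side0.png

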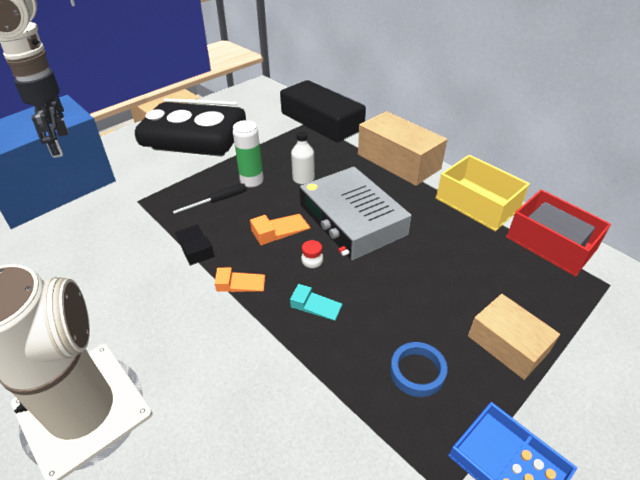

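View pics/wrist0.png

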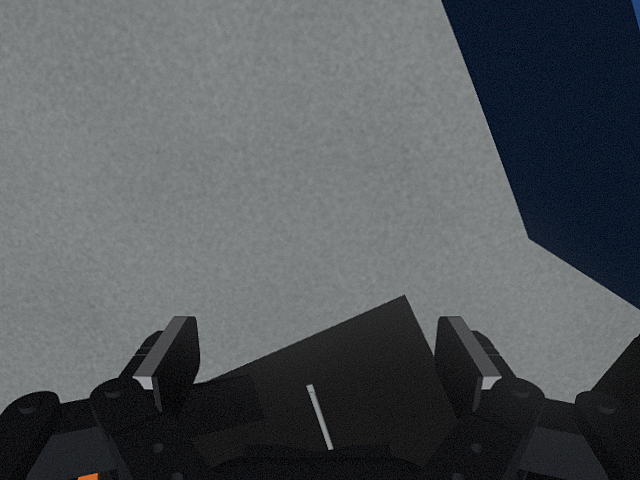

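The top view shows the supply around px (307,188) with its yellow spot at (265,201). The larger orange wedge is at (263,245), its thin end already towards the spot. The smaller orange one at (291,310) is a decoy. I'll enlarge this area.

```bash
cat > h.py <<'E'
from workcell import *
import cv2, numpy as np
from scipy.spatial.transform import Rotation as R
def ext(c,obs=None):
    if 'rvec' in c: return cv2.Rodrigues(c['rvec'])[0], np.array(c['tvec'])
    T=np.eye(4);T[:3,:3]=R.from_quat(obs['tool_rot']).as_matrix();T[:3,3]=obs['eef_pos']
    W=np.linalg.inv(T@c['mount']); return W[:3,:3],W[:3,3]
def K(c): return np.array([[c['fx'],0,c['cx']],[0,c['fy'],c['cy']],[0,0,1]])
def back(c,px,z,obs=None):
    Rm,t=ext(c,obs); u=cv2.undistortPoints(np.array(px,float).reshape(-1,1,2),K(c),c['distortion']).reshape(-1,2)
    o=-Rm.T@t; z=np.broadcast_to(z,len(u)); out=[]
    for (a,b),zz in zip(u,z):
        d=Rm.T@np.array([a,b,1]); out.append(o+d*(zz-o[2])/d[2])
    return np.array(out)
def proj(c,P,obs=None):
    Rm,t=ext(c,obs); return cv2.projectPoints(np.array(P,float).reshape(-1,1,3),cv2.Rodrigues(Rm)[0],t,K(c),c['distortion'])[0].reshape(-1,2)
def crop(img,x0,y0,w,h,s,name):
    cv2.imwrite(name,cv2.resize(img[y0:y0+h,x0:x0+w,::-1],None,fx=s,fy=s,interpolation=cv2.INTER_CUBIC))
E
python3 - <<'E'
from h import *
crop(camera('top')['color'],230,140,140,140,5,'pics/t1.png')
crop(camera('side')['color'],240,160,180,120,4.4,'pics/s1.png')
E
```

```text
(no output)
```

View pics/t1.png

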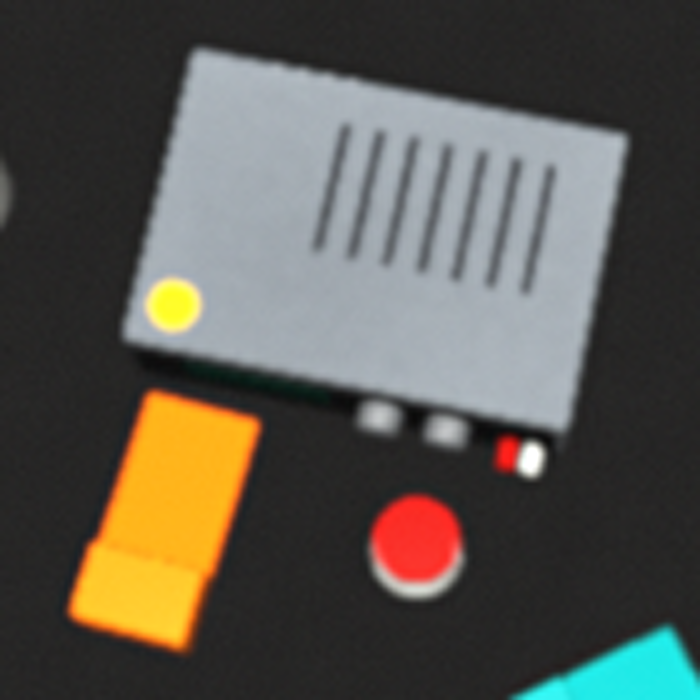

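View pics/s1.png

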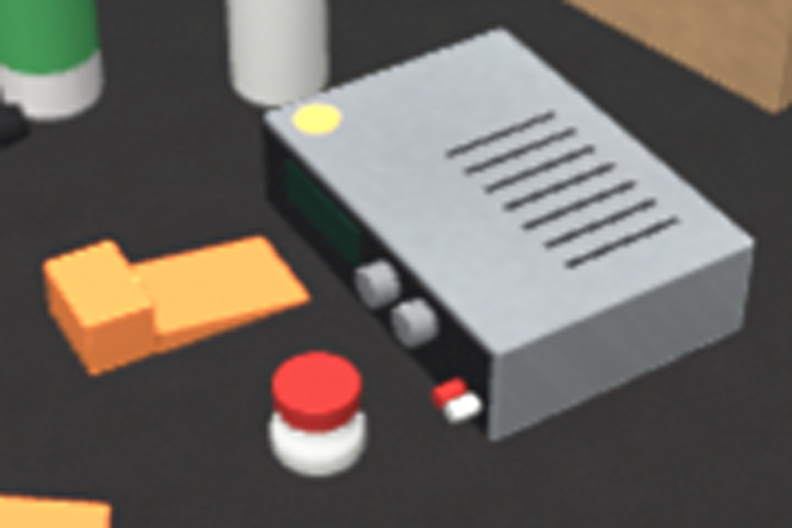

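```bash
cat > fit.py <<'E'
from h import *
from scipy.optimize import least_squares
ct=camera('top');cs=camera('side')
T=lambda x,y:((x+.5)/5-.5+230,(y+.5)/5-.5+140)
S=lambda x,y:((x+.5)/4.4-.5+240,(y+.5)/4.4-.5+160)
psu=[((80,115,84),T(194,47),S(502,28)),((80,-115,84),T(629,134),S(753,241)),((-80,-115,84),T(570,433),S(493,355)),((-80,115,84),T(123,342),S(265,115)),((-58,93,84),T(174,305),S(317,119))]
w=[((65,30,2),T(151,390),S(264,237)),((65,-30,2),T(261,421),S(309,299)),((-65,30,36),T(68,615),S(44,264)),((-65,-30,36),T(187,652),S(92,330)),((-25,30,36),T(93,543),S(109,240)),((-25,-30,36),None,S(155,297))]
def model(p,L):
    c,s=np.cos(p[2]),np.sin(p[2]); L=np.array(L)/1000
    return np.c_[p[0]+c*L[:,0]-s*L[:,1],p[1]+s*L[:,0]+c*L[:,1],L[:,2]]
def fit(d,use):
    def f(p):
        r=[]
        for cam,i in ((ct,1),(cs,2)):
            if i not in use: continue
            q=[e for e in d if e[i] is not None]
            r.append((proj(cam,model(p,[e[0] for e in q]))-np.array([e[i] for e in q])).ravel())
        return np.concatenate(r)
    s=least_squares(f,[.55,.05,-.2]); return s.x,np.abs(s.fun).max()
for n,d in(('psu',psu),('wedge',w)):
    for u in ((1,),(2,),(1,2)): print(n,u,*fit(d,u))
P,_=fit(psu,(1,2));W,_=fit(w,(1,2))
foot=model(P,[(-58,93,84)])[0]; print('foot',foot)
c,s=np.cos(W[2]),np.sin(W[2]);d=foot[:2]-W[:2]
print('foot in wedge', c*d[0]+s*d[1], -s*d[0]+c*d[1], 'yaw diff',P[2]-W[2])
print('wedge rear',model(W,[(-65,0,18)])[0])
E
python3 fit.py
```

```text
psu (1,) [ 0.69300048  0.01055084 -0.20347771] 0.4558402901772638
psu (2,) [ 0.69042731  0.01170804 -0.21272356] 0.9683660294592187
psu (1, 2) [ 0.69168431  0.01132027 -0.20821009] 1.3452057662049697
wedge (1,) [ 0.55890719  0.12227881 -0.26342236] 1.1719977273709787
wedge (2,) [ 0.55860288  0.12347863 -0.24787844] 1.38469941367498
wedge (1, 2) [ 0.55865326  0.12283901 -0.25713763] 1.4880025541886823
foot [0.6541609  0.11430082 0.084     ]
foot in wedge 0.09453890783956166 0.016031392038254072 yaw diff 0.0489275473692736
wedge rear [0.49579034 0.13936938 0.018     ]
```

```bash
cat >> h.py <<'E'
def yaw_pushdir(o):  # push dir = -tool x
    M=R.from_quat(o['tool_rot']).as_matrix(); return np.arctan2(-M[1,0],-M[0,0])
def plan(xyz,yaw,o=None):
    o=o or get_obs(); M=R.from_quat(o['tool_rot']).as_matrix()
    print('t',round(o['clock'],2),'tcp',np.round(o['eef_pos'],4),'yaw',round(yaw_pushdir(o),4),'F',np.round(o['ft_force'],2),'w',round(o['grip_width'],4))
    print('shift',np.round(M.T@(np.array(xyz)-o['eef_pos'])/.05,3),'roll',round(-np.degrees(yaw-yaw_pushdir(o))/6,3))
E
python3 - <<'E'
from h import *
c=camera('side')
# cleaner base ~(302,180), spray can base ~(250,183) side view
print(back(c,[(302,182),(250,184)],0))
print(back(camera('top'),[(168,196),(210,160)],[.17,.14]))
plan((.654,.114,.23),-.157)
plan((.52,.20,.23),-.157)
E
```

```text
[[0.72532612 0.2350446  0.        ]
 [0.61601691 0.32688598 0.        ]]
[[0.64190702 0.32977429 0.17      ]
 [0.74281499 0.24324644 0.14      ]]
t 0.45 tcp [0.2241 0.4469 0.2312] yaw -0.4648 F [-0.76 -0.96  0.25] w 0.0855
shift [-10.67   -2.098   0.025] roll -2.939
t 0.45 tcp [0.2241 0.4469 0.2312] yaw -0.4648 F [-0.76 -0.96  0.25] w 0.0855
shift [-7.504 -1.762  0.025] roll -2.939
```

Emit:
{"fn": "move_arm", "kwargs": {
  "motion": [
    [0,[-0.5,-0.1,0],-0.3],
    [0,[-1.4,-0.3,0],-0.6],
    [0,[-2.4,-0.5,0],-1.0],
    [0,[-3.4,-0.7,0],-1.4],
    [0,[-4.4,-0.9,0],-1.8],
    [0,[-5.4,-1.1,0],-2.2],
    [0,[-6.4,-1.3,0],-2.5],
    [0,[-7.4,-1.5,0],-2.7],
    [0,[-8.4,-1.7,0],-2.9],
    [0,[-9.0,-1.8,0],-2.9]
  ]
}}

```text
clock: 1.45
eef_pos: [0.5881, 0.1624, 0.2311]
tool_rot: [0.081, 0.997, -0.0, 0.0]
ft_force: [0.1, 0.2, 0.1]
grip_width: -0.0004
```

```bash
python3 - <<'E'
from h import *
plan((.654,.114,.1),-.157)
E
```

```text
t 1.45 tcp [0.5881 0.1624 0.2311] yaw -0.1629 F [0.06 0.16 0.15] w -0.0004
shift [-1.456 -0.74   2.624] roll -0.056
```

Emit:
{"fn": "move_arm", "kwargs": {
  "motion": [
    [0,[-0.5,-0.3,0.3],0],
    [0,[-1.0,-0.6,0.8],0],
    [0,[-1.4,-0.74,1.3],0],
    [0,[-1.45,-0.74,1.8],0],
    [0,[-1.45,-0.74,2.2],0],
    [0,[-1.45,-0.74,2.4],0],
    [0,[-1.45,-0.74,2.6],0],
    [0,[-1.45,-0.74,2.6],0],
    [0,[-1.45,-0.74,2.6],0],
    [0,[-1.45,-0.74,2.6],0]
  ]
}}

```text
clock: 2.45
eef_pos: [0.6525, 0.117, 0.1029]
tool_rot: [0.08, 0.997, 0.0, 0.001]
ft_force: [0.0, -0.1, 1.0]
grip_width: -0.0001
```

```bash
python3 - <<'E'
from h import *
plan((.654,.114,.085),-.157)
crop(camera('side')['color'],240,130,180,130,4.4,'pics/s2.png')
E
```

```text
t 2.45 tcp [0.6525 0.117  0.1029] yaw -0.1608 F [ 0.04 -0.12  1.04] w -0.0001
shift [-0.039 -0.055  0.357] roll -0.036
```

View pics/s2.png

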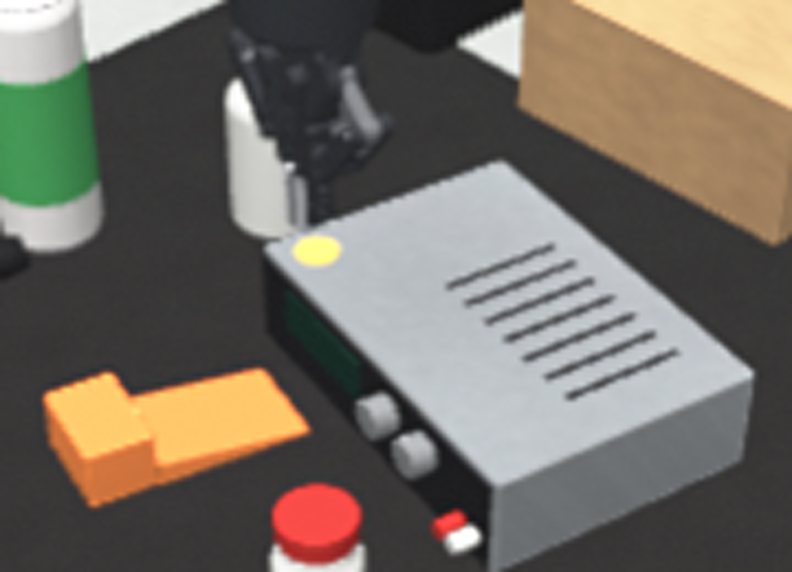

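The closed fingertips are just above the yellow spot, crop (310,228) against the spot at (317,250). Pressing slowly now.

Emit:
{"fn": "move_arm", "kwargs": {
  "motion": [
    [0,[-0.02,-0.04,0.1],0],
    [0,[-0.02,-0.04,0.2],0],
    [0,[-0.02,-0.04,0.28],0],
    [0,[-0.02,-0.04,0.34],0],
    [0,[-0.02,-0.04,0.36],0],
    [0,[-0.02,-0.04,0.38],0],
    [0,[-0.02,-0.04,0.4],0],
    [0,[-0.02,-0.04,0.42],0],
    [0,[-0.02,-0.04,0.44],0],
    [0,[-0.02,-0.04,0.44],0]
  ]
}}

```text
clock: 3.5
eef_pos: [0.6525, 0.1148, 0.0793]
tool_rot: [0.08, 0.997, 0.0, 0.0]
ft_force: [-0.7, 2.6, 1.9]
grip_width: -0.0002
```

Emit:
{"fn": "move_arm", "kwargs": {
  "motion": [
    [0,[0,0,0.0],0],
    [0,[0,0,0.01],0],
    [0,[0,0,0.02],0],
    [0,[0,0,0.03],0],
    [0,[0,0,0.03],0],
    [0,[0,0,0.03],0],
    [0,[0,0,0.03],0],
    [0,[0,0,0.03],0],
    [0,[0,0,0.03],0],
    [0,[0,0,0.03],0]
  ]
}}

```text
clock: 4.5
eef_pos: [0.6524, 0.1143, 0.0777]
tool_rot: [0.081, 0.997, -0.0, 0.0]
ft_force: [0.4, 0.3, 1.5]
grip_width: 0.0001
```

```bash
python3 - <<'E'
from h import *
o=get_obs();print(o['eef_pos'],o['ft_force'],o['ft_torque'])
crop(camera('side')['color'],240,130,180,130,4.4,'pics/s3.png')
E
```

```text
[0.65238662 0.11430374 0.07771528] [0.38969783 0.32722817 1.52843807] [ 0.06496591 -0.00318619 -0.0154183 ]
```

View pics/s3.png

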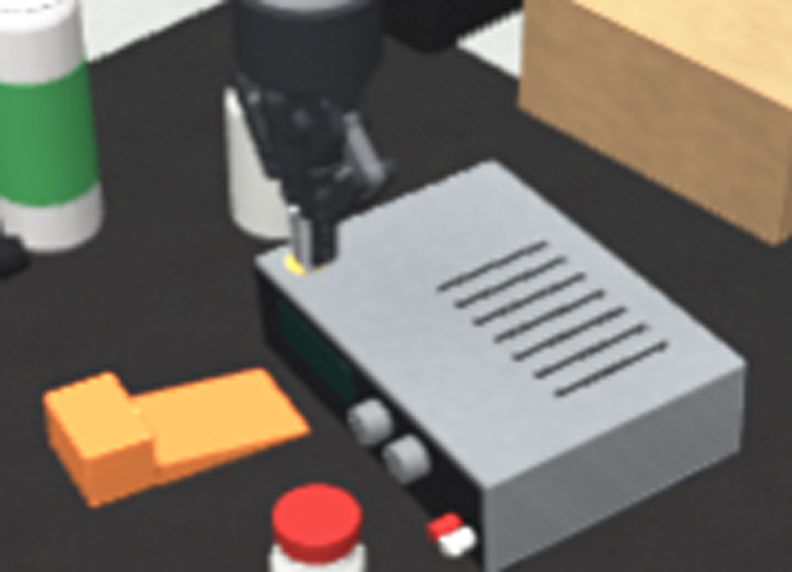

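The supply visibly tips: its front-left top corner moved from crop (265,245) to (257,258). The force is still only about 1.5 N, so it isn't at the stop yet and I'll continue.

Emit:
{"fn": "move_arm", "kwargs": {
  "motion": [
    [0,[0,0,0.01],0],
    [0,[0,0,0.02],0],
    [0,[0,0,0.03],0],
    [0,[0,0,0.04],0],
    [0,[0,0,0.05],0],
    [0,[0,0,0.06],0],
    [0,[0,0,0.06],0],
    [0,[0,0,0.06],0],
    [0,[0,0,0.06],0],
    [0,[0,0,0.06],0]
  ]
}}

```text
clock: 5.55
eef_pos: [0.6523, 0.1146, 0.0769]
tool_rot: [0.08, 0.997, 0.0, 0.001]
ft_force: [-4.7, 0.9, 10.1]
grip_width: 0.0
```

The stop is felt: 10 N at z = 0.077, so the foot is about 7 mm short. I'll release straight up.

Emit:
{"fn": "move_arm", "kwargs": {
  "motion": [
    [0,[0,0,-0.05],0],
    [0,[0,0,-0.1],0],
    [0,[0,0,-0.2],0],
    [0,[0,0,-0.4],0],
    [0,[0,0,-0.8],0],
    [0,[0,0,-1.3],0],
    [0,[0.3,0,-1.6],0],
    [0,[0.8,0.1,-1.6],0],
    [0,[1.6,0.2,-1.6],0],
    [30,[2.4,0.3,-1.6],0]
  ]
}}

```text
clock: 6.55
eef_pos: [0.5356, 0.1487, 0.1553]
tool_rot: [0.081, 0.997, 0.0, 0.0]
ft_force: [-1.1, -0.3, 0.3]
grip_width: 0.0134
```

```bash
python3 - <<'E'
from h import *
# behind wedge rear
rear=np.array([.4958,.1394]); d=np.array([np.cos(-.157),np.sin(-.157)])
p=rear-d*.05; print(p)
plan((p[0],p[1],.10),-.157)
plan((p[0],p[1],.016),-.157)
crop(camera('top')['color'],230,140,140,140,5,'pics/t2.png')
crop(camera('side')['color'],240,160,180,120,4.4,'pics/s4.png')
E
```

```text
[0.44641496 0.14721779]
t 6.55 tcp [0.5356 0.1487 0.1553] yaw -0.162 F [-1.11 -0.32  0.29] w 0.0134
shift [ 1.756 -0.317  1.104] roll -0.048
t 6.55 tcp [0.5356 0.1487 0.1553] yaw -0.162 F [-1.11 -0.32  0.29] w 0.0134
shift [ 1.757 -0.318  2.784] roll -0.048
```

View pics/t2.png

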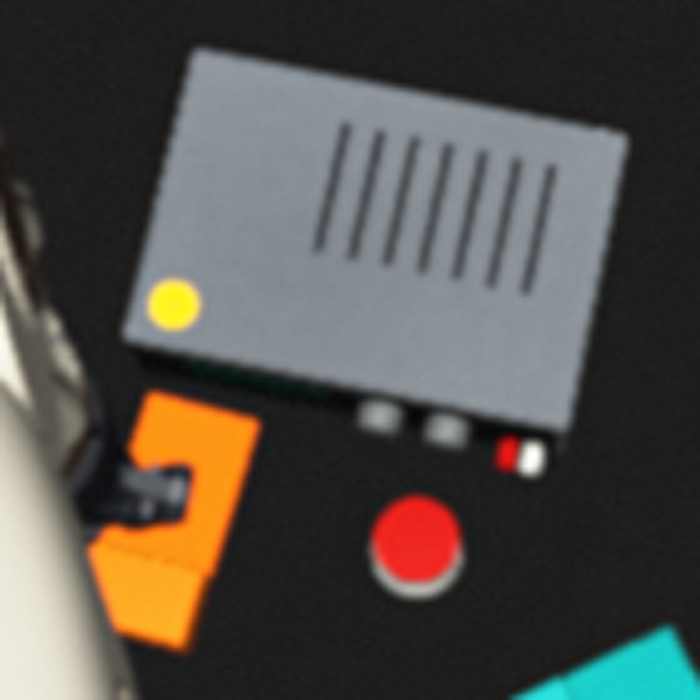

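View pics/s4.png

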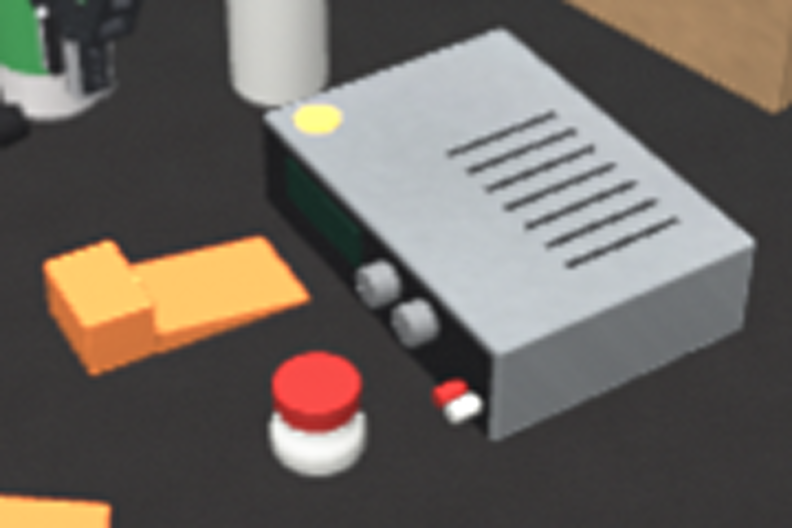

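```bash
python3 - <<'E'
from h import *
print(back(camera('top'),[(204,297),(249,307),(243,329),(198,320)],[.03]*4))
print(back(camera('top'),[(190,238),(175,305),(291,310),(275,318),(290,329),(297,291)],0))
E
```

```text
[[0.41578325 0.26870851 0.03      ]
 [0.39111464 0.15252935 0.03      ]
 [0.33595675 0.16605588 0.03      ]
 [0.35760845 0.28121756 0.03      ]]
[[5.75480794e-01 3.22256250e-01 2.22044605e-16]
 [3.96173546e-01 3.51881101e-01 0.00000000e+00]
 [3.85003715e-01 4.71545332e-02 0.00000000e+00]
 [3.64203282e-01 8.85074035e-02 0.00000000e+00]
 [3.36231007e-01 4.90967681e-02 0.00000000e+00]
 [4.34531506e-01 3.20490649e-02 0.00000000e+00]]
```

```bash
python3 - <<'E'
from h import *
rear=np.array([.4958,.1394]); d=np.array([np.cos(-.157),np.sin(-.157)])
p=rear-d*.036; print(p)
plan((p[0],p[1],.06),-.157)
E
```

```text
[0.46024277 0.14502881]
t 6.75 tcp [0.5359 0.1489 0.1557] yaw -0.16 F [ 0.24 -0.21  0.28] w 0.0295
shift [ 1.484 -0.318  1.912] roll -0.029
```

Emit:
{"fn": "move_arm", "kwargs": {
  "motion": [
    [30,[0.5,-0.1,0],0],
    [30,[1.0,-0.2,0],0],
    [30,[1.4,-0.32,0.2],0],
    [30,[1.5,-0.32,0.7],0],
    [30,[1.5,-0.32,1.2],0],
    [30,[1.5,-0.32,1.7],0],
    [30,[1.5,-0.32,1.9],0],
    [30,[1.5,-0.32,1.95],0],
    [30,[1.5,-0.32,1.95],0],
    [30,[1.5,-0.32,1.95],0]
  ]
}}

```text
clock: 7.75
eef_pos: [0.4611, 0.1451, 0.0584]
tool_rot: [0.081, 0.997, 0.0, 0.001]
ft_force: [0.2, 0.9, 0.7]
grip_width: 0.0299
```

```bash
python3 - <<'E'
from h import *
plan((.4602,.145,.012),-.157)
crop(camera('side')['color'],200,160,180,120,4.4,'pics/s5.png')
crop(camera('wrist')['color'],0,0,640,480,1.2,'pics/w5.png')
E
```

```text
t 7.75 tcp [0.4611 0.1451 0.0584] yaw -0.1614 F [0.17 0.9  0.72] w 0.0299
shift [ 0.02  -0.005  0.928] roll -0.042
```

View pics/s5.png

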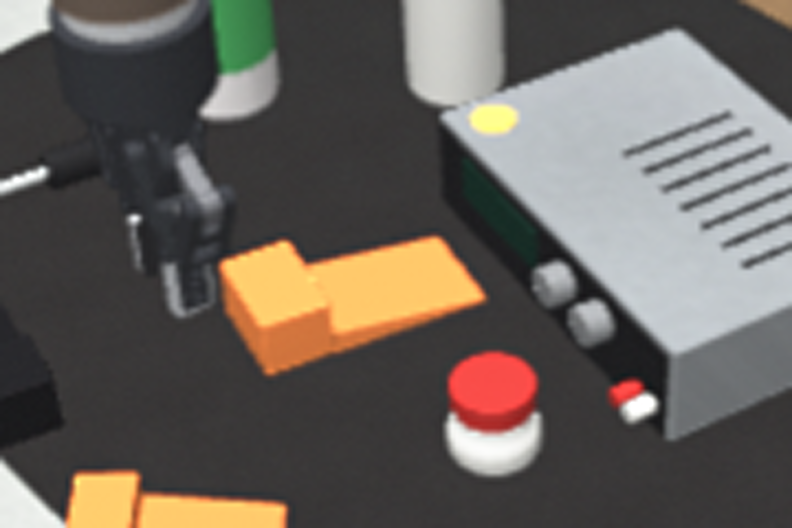

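View pics/w5.png

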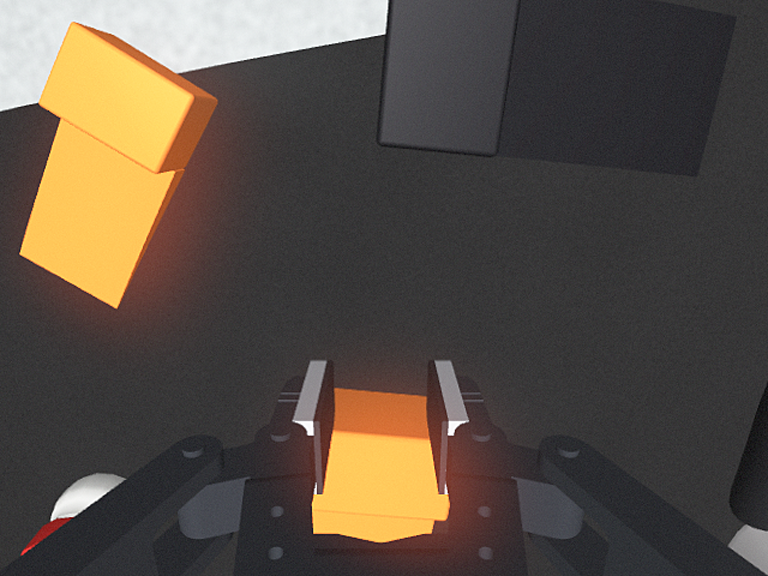

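The fingers are centred behind the wedge's rear face: in the wrist view the pads at px (315,430) and (450,430) straddle its middle. I'll lower them, then close the gap.

Emit:
{"fn": "move_arm", "kwargs": {
  "motion": [
    [30,[0,0,0.3],0],
    [30,[0,0,0.6],0],
    [30,[0,0,0.8],0],
    [30,[0,0,0.9],0],
    [30,[0,0,0.92],0],
    [30,[-0.1,0,0.92],0],
    [30,[-0.2,0,0.92],0],
    [30,[-0.3,0,0.92],0],
    [30,[-0.4,0,0.92],0],
    [30,[-0.5,0,0.92],0]
  ]
}}

```text
clock: 8.85
eef_pos: [0.4848, 0.1407, 0.0115]
tool_rot: [0.081, 0.997, 0.0, -0.0]
ft_force: [-0.7, 0.0, 0.3]
grip_width: 0.03
```

Emit:
{"fn": "move_arm", "kwargs": {
  "motion": [
    [30,[-0.08,0,0],0],
    [30,[-0.16,0,0],0],
    [30,[-0.24,0,0],0],
    [30,[-0.32,0,0],0],
    [30,[-0.4,0,0],0],
    [30,[-0.48,0,0],0],
    [30,[-0.52,0,0],0],
    [30,[-0.52,0,0],0],
    [30,[-0.52,0,0],0],
    [30,[-0.52,0,0],0]
  ]
}}

```text
clock: 9.85
eef_pos: [0.5101, 0.1367, 0.0114]
tool_rot: [0.08, 0.997, 0.0, 0.0]
ft_force: [0.1, -0.1, -0.3]
grip_width: 0.0301
```

```bash
python3 - <<'E'
from h import *
plan((.5,.145,.012),-.157)
crop(camera('side')['color'],200,160,180,120,4.4,'pics/s6.png')
crop(camera('top')['color'],230,140,140,140,5,'pics/t6.png')
E
```

```text
t 9.85 tcp [0.5101 0.1367 0.0114] yaw -0.161 F [ 0.07 -0.14 -0.3 ] w 0.0301
shift [ 0.227  0.132 -0.012] roll -0.039
```

View pics/s6.png

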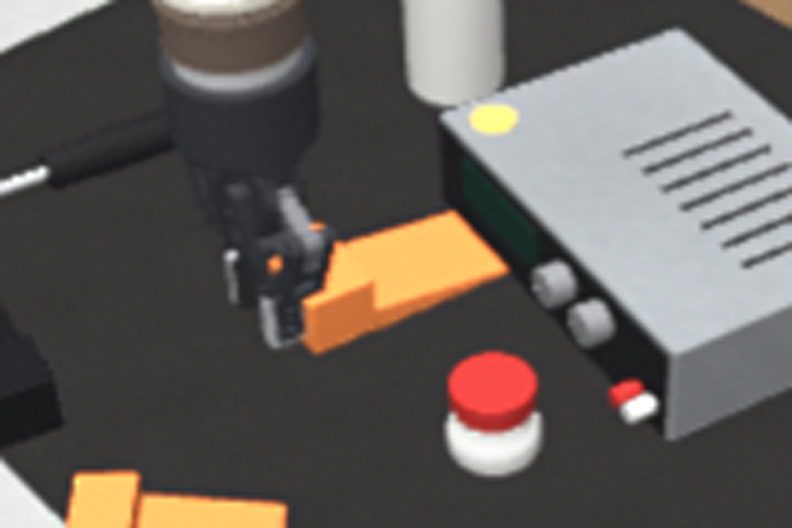

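View pics/t6.png

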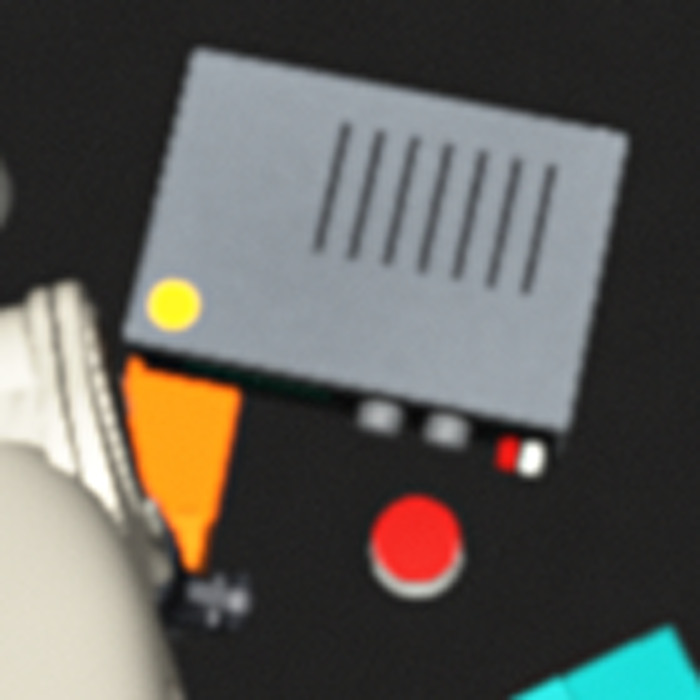

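The wedge has turned and moved forward. In the top crop its thin end is at (130,356) to (241,389), just short of the supply's front. I'll fit its pose.

```bash
cat > fw.py <<'E'
from fit import model,P,foot,T,ct,cs
from h import *
from scipy.optimize import least_squares
def fitw(top,side):
    def f(p):
        r=[]
        for cam,q in((ct,top),(cs,side)):
            if q: r.append((proj(cam,model(p,[e[0] for e in q]))-np.array([e[1] for e in q])).ravel())
        return np.concatenate(r)
    s=least_squares(f,[.6,.12,-.2]);W=s.x
    c,sn=np.cos(W[2]),np.sin(W[2]);d=foot[:2]-W[:2]
    print('W',W,'res',np.round(s.fun,1)); print('foot in wedge x,y',c*d[0]+sn*d[1],-sn*d[0]+c*d[1])
    return W
E
python3 - <<'E' | grep -v psu
from fw import *
S=lambda x,y:((x+.5)/4.4-.5+200,(y+.5)/4.4-.5+160)
fitw([((65,30,2),T(130,356)),((65,-30,2),T(241,389))],[((65,30,2),S(455,211)),((65,-30,2),S(508,270)),((-25,-30,36),S(375,285)),((-65,-30,0),S(318,354))])
E
```

```text
wedge (1,) [ 0.55890719  0.12227881 -0.26342236] 1.1719977273709787
wedge (2,) [ 0.55860288  0.12347863 -0.24787844] 1.38469941367498
wedge (1, 2) [ 0.55865326  0.12283901 -0.25713763] 1.4880025541886823
foot [0.6541609  0.11430082 0.084     ]
foot in wedge 0.09453890783956166 0.016031392038254072 yaw diff 0.0489275473692736
wedge rear [0.49579034 0.13936938 0.018     ]
W [ 0.58099943  0.12563594 -0.14814996] res [ 0.5  0.5  0.  -2.9 -0.2  0.6  0.9 -0.4 -0.9 -0.5 -1.5  1.7]
foot in wedge x,y 0.07403321212936388 -0.00041169204367785123
```

The pose is good: the foot lies on the wedge's middle line (y ≈ 0) and x = 74 mm. I expect snug near x ≈ 27 to 35 mm, so that is 39 to 47 mm of travel. I'll push 32 mm now, then creep.

Emit:
{"fn": "move_arm", "kwargs": {
  "motion": [
    [30,[-0.06,0,0],0],
    [30,[-0.14,0,0],0],
    [30,[-0.22,0,0],0],
    [30,[-0.3,0,0],0],
    [30,[-0.38,0,0],0],
    [30,[-0.46,0,0],0],
    [30,[-0.54,0,0],0],
    [30,[-0.6,0,0],0],
    [30,[-0.64,0,0],0],
    [30,[-0.64,0,0],0]
  ]
}}

```text
clock: 11.05
eef_pos: [0.5421, 0.1314, 0.0114]
tool_rot: [0.081, 0.997, 0.0, 0.0]
ft_force: [0.1, 0.3, 0.5]
grip_width: 0.0297
```

Emit:
{"fn": "move_arm", "kwargs": {
  "motion": [
    [30,[-0.01,0,0],0],
    [30,[-0.02,0,0],0],
    [30,[-0.03,0,0],0],
    [30,[-0.04,0,0],0],
    [30,[-0.05,0,0],0],
    [30,[-0.06,0,0],0],
    [30,[-0.07,0,0],0],
    [30,[-0.08,0,0],0],
    [30,[-0.08,0,0],0],
    [30,[-0.08,0,0],0]
  ]
}}

```text
clock: 12.05
eef_pos: [0.5457, 0.1308, 0.0113]
tool_rot: [0.08, 0.997, 0.0, 0.0]
ft_force: [0.0, 0.2, 0.9]
grip_width: 0.0299
```

```bash
python3 - <<'E'
from h import *
for _ in range(3):
    o=get_obs();print(np.round(o['eef_pos'],4),np.round(o['ft_force'],2));camera('top')
crop(camera('side')['color'],200,160,180,120,4.4,'pics/s7.png')
crop(camera('top')['color'],230,140,140,140,5,'pics/t7.png')
E
```

```text
[0.5457 0.1308 0.0113] [0.05 0.18 0.92]
[0.5457 0.1308 0.0113] [-0.39  1.03  0.05]
[0.5457 0.1308 0.0113] [-0.72 -0.39  0.47]
```

View pics/s7.png

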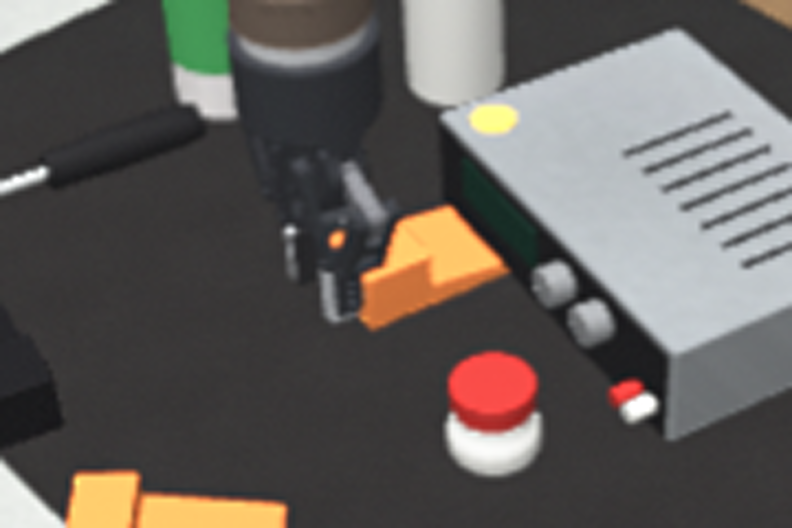

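Emit:
{"fn": "move_arm", "kwargs": {
  "motion": [
    [30,[-0.006,0,0],0],
    [30,[-0.012,0,0],0],
    [30,[-0.018,0,0],0],
    [30,[-0.024,0,0],0],
    [30,[-0.03,0,0],0],
    [30,[-0.036,0,0],0],
    [30,[-0.042,0,0],0],
    [30,[-0.048,0,0],0],
    [30,[-0.054,0,0],0],
    [30,[-0.06,0,0],0]
  ]
}}

```text
clock: 13.3
eef_pos: [0.5485, 0.1304, 0.0113]
tool_rot: [0.08, 0.997, -0.0, -0.0]
ft_force: [-1.5, -0.7, 1.3]
grip_width: 0.0293
```

Emit:
{"fn": "move_arm", "kwargs": {
  "motion": [
    [30,[-0.006,0,0],0],
    [30,[-0.012,0,0],0],
    [30,[-0.018,0,0],0],
    [30,[-0.024,0,0],0],
    [30,[-0.03,0,0],0],
    [30,[-0.036,0,0],0],
    [30,[-0.042,0,0],0],
    [30,[-0.048,0,0],0],
    [30,[-0.054,0,0],0],
    [30,[-0.06,0,0],0]
  ]
}}

```text
clock: 14.3
eef_pos: [0.5511, 0.1299, 0.0113]
tool_rot: [0.08, 0.997, 0.0, -0.0]
ft_force: [-4.3, 0.6, 4.0]
grip_width: 0.0303
```

Emit:
{"fn": "move_arm", "kwargs": {
  "motion": [
    [30,[-0.004,0,0],0],
    [30,[-0.008,0,0],0],
    [30,[-0.012,0,0],0],
    [30,[-0.012,0,0],0],
    [30,[-0.012,0,0],0],
    [30,[-0.012,0,0],0],
    [30,[-0.012,0,0],0],
    [30,[-0.012,0,0],0],
    [30,[-0.012,0,0],0],
    [30,[-0.012,0,0],0]
  ]
}}

```text
clock: 15.3
eef_pos: [0.5516, 0.1299, 0.0113]
tool_rot: [0.08, 0.997, 0.0, -0.0]
ft_force: [-4.9, 0.5, 4.0]
grip_width: 0.0303
```

```bash
python3 - <<'E' | grep -v psu
from h import *
for _ in range(3):
    o=get_obs();print(np.round(o['eef_pos'],4),np.round(o['ft_force'],2));camera('top')
crop(camera('side')['color'],200,160,180,120,4.4,'pics/s8.png')
crop(camera('top')['color'],230,140,140,140,5,'pics/t8.png')
E
```

```text
[0.5516 0.1299 0.0113] [-4.9   0.49  4.01]
[0.5516 0.1298 0.0112] [-4.68  1.57  3.57]
[0.5516 0.1298 0.0113] [-5.89  0.92  3.65]
```

View pics/s8.png

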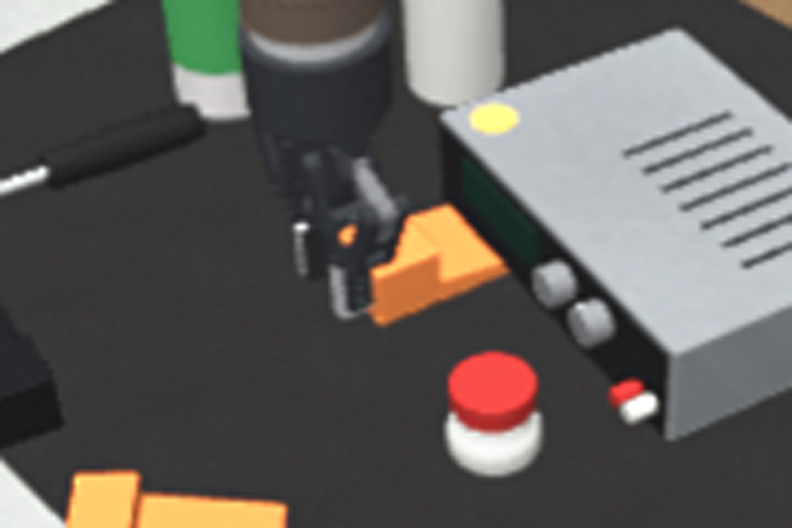

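View pics/t8.png

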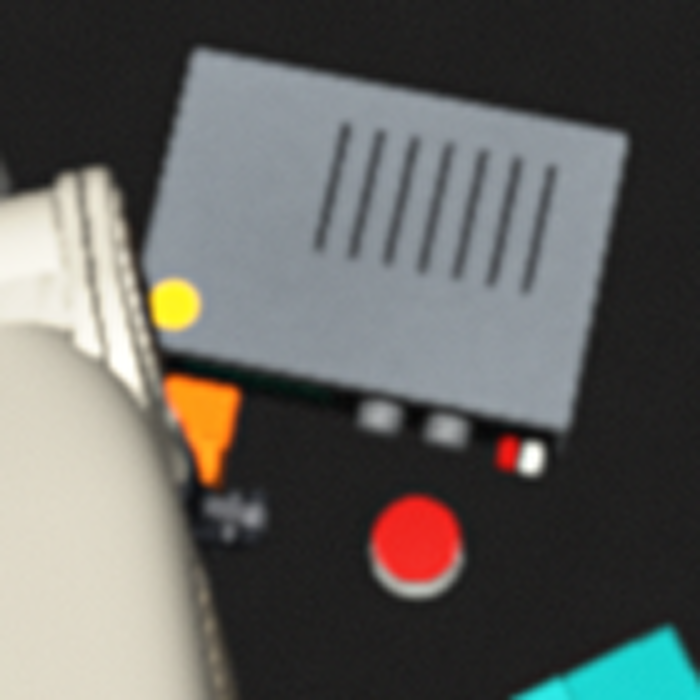

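The push force climbed to 5 N and held, and the supply hasn't moved (same corners in both views). The wedge is snug, so I'll nudge it 0.5 mm more and back off.

Emit:
{"fn": "move_arm", "kwargs": {
  "motion": [
    [30,[-0.005,0,0],0],
    [30,[-0.01,0,0],0],
    [30,[-0.01,0,0],0],
    [30,[-0.01,0,0],0],
    [30,[0.02,0,0],0],
    [30,[0.1,0,0],0],
    [30,[0.3,0,0],0],
    [30,[0.5,0,0],0],
    [30,[0.5,0,-0.3],0],
    [30,[0.5,0,-0.8],0]
  ]
}}

```text
clock: 16.55
eef_pos: [0.5245, 0.1334, 0.0499]
tool_rot: [0.08, 0.997, -0.001, -0.002]
ft_force: [0.8, -0.0, -0.2]
grip_width: 0.0301
```

```bash
python3 - <<'E' | grep -v psu
from h import *
plan((.5,.135,.155),-.157)
crop(camera('side')['color'],200,160,180,120,4.4,'pics/s9.png')
crop(camera('top')['color'],230,140,140,140,5,'pics/t9.png')
E
```

```text
t 16.55 tcp [0.5245 0.1334 0.0499] yaw -0.1607 F [ 0.81 -0.01 -0.17] w 0.0301
shift [ 0.499 -0.052 -2.1  ] roll -0.035
```

View pics/s9.png

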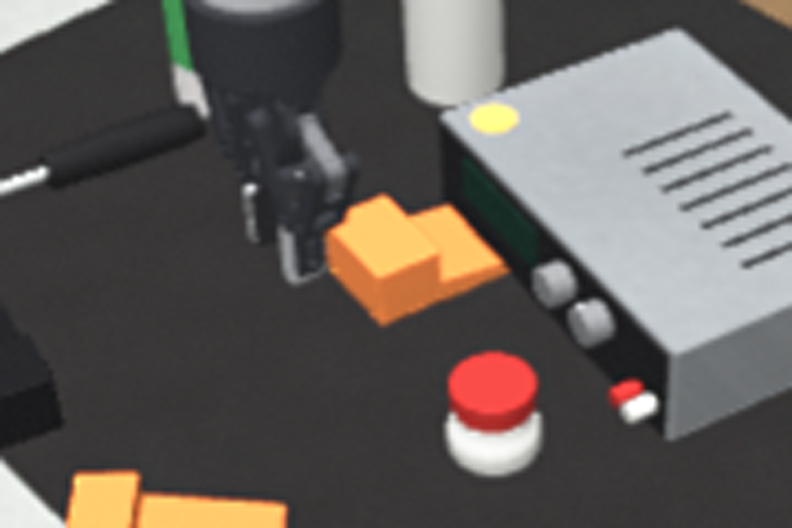

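View pics/t9.png

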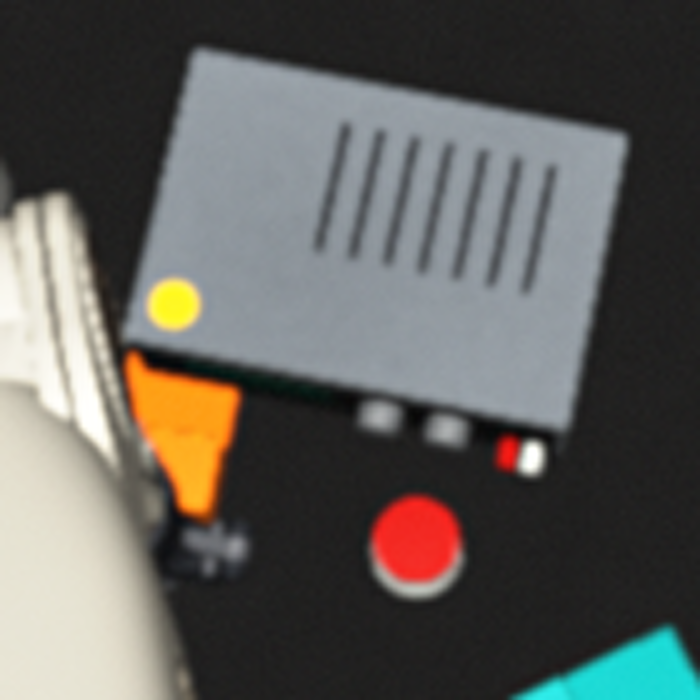

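The wedge block now sits in front of the short foot and the supply is level and in place (corners unchanged). I'll fit the wedge pose and plan the second press.

```bash
python3 - <<'E' | egrep -v 'psu|wedge \('
from fw import *
S=lambda x,y:((x+.5)/4.4-.5+200,(y+.5)/4.4-.5+160)
fitw([],[((-25,30,36),S(385,194)),((-25,-30,36),S(439,258)),((-65,-30,36),S(378,279)),((-65,-30,0),S(384,325)),((-65,30,36),S(327,232))])
o=get_obs()
plan((.53,.133,.15),-.157,o)
plan((.6525,.115,.15),-.157,o)
E
```

```text
foot [0.6541609  0.11430082 0.084     ]
foot in wedge 0.09453890783956166 0.016031392038254072 yaw diff 0.0489275473692736
wedge rear [0.49579034 0.13936938 0.018     ]
W [ 0.62436591  0.11709825 -0.15442004] res [ 0.1  0.7  0.8 -0.9  0.2  0.6 -0.3  1.5 -0.9 -2. ]
foot in wedge x,y 0.02987071998930491 0.0018185327916921405
t 16.75 tcp [0.5275 0.134  0.0519] yaw -0.1609 F [ 0.36 -0.29  0.57] w 0.0298
shift [-0.056 -0.011 -1.962] roll -0.037
t 16.75 tcp [0.5275 0.134  0.0519] yaw -0.1609 F [ 0.36 -0.29  0.57] w 0.0298
shift [-2.532  0.026 -1.958] roll -0.037
```

Emit:
{"fn": "move_arm", "kwargs": {
  "motion": [
    [0,[0,0,-0.5],0],
    [0,[0,0,-1.2],0],
    [0,[0,0,-1.9],0],
    [0,[-0.5,0,-2.0],0],
    [0,[-1.3,0,-2.0],0],
    [0,[-2.1,0,-2.0],0],
    [0,[-2.5,0.03,-1.8],0],
    [0,[-2.55,0.03,-1.4],0],
    [0,[-2.55,0.03,-1.1],0],
    [0,[-2.55,0.03,-1.0],0]
  ]
}}

```text
clock: 17.75
eef_pos: [0.6512, 0.1143, 0.0972]
tool_rot: [0.081, 0.997, -0.001, -0.003]
ft_force: [0.2, -0.9, -1.1]
grip_width: 0.0001
```

```bash
python3 - <<'E'
from h import *
plan((.6535,.1145,.084),-.157)
E
```

```text
t 17.75 tcp [0.6512 0.1143 0.0972] yaw -0.1614 F [ 0.25 -0.93 -1.08] w 0.0001
shift [-0.046  0.011  0.263] roll -0.042
```

Emit:
{"fn": "move_arm", "kwargs": {
  "motion": [
    [0,[-0.04,0,0.04],0],
    [0,[-0.04,0,0.08],0],
    [0,[-0.04,0,0.12],0],
    [0,[-0.04,0,0.16],0],
    [0,[-0.04,0,0.2],0],
    [0,[-0.04,0,0.22],0],
    [0,[-0.04,0,0.24],0],
    [0,[-0.04,0,0.25],0],
    [0,[-0.04,0,0.26],0],
    [0,[-0.04,0,0.26],0]
  ]
}}

```text
clock: 18.75
eef_pos: [0.6555, 0.1145, 0.0882]
tool_rot: [0.08, 0.997, -0.0, -0.0]
ft_force: [0.2, -0.8, -0.1]
grip_width: 0.0001
```

Emit:
{"fn": "move_arm", "kwargs": {
  "motion": [
    [0,[0,0,0.02],0],
    [0,[0,0,0.04],0],
    [0,[0,0,0.05],0],
    [0,[0,0,0.06],0],
    [0,[0,0,0.07],0],
    [0,[0,0,0.075],0],
    [0,[0,0,0.08],0],
    [0,[0,0,0.085],0],
    [0,[0,0,0.085],0],
    [0,[0,0,0.085],0]
  ]
}}

```text
clock: 19.75
eef_pos: [0.6555, 0.1145, 0.084]
tool_rot: [0.08, 0.997, -0.0, -0.0]
ft_force: [-0.2, 0.2, -0.1]
grip_width: -0.0002
```

Emit:
{"fn": "move_arm", "kwargs": {
  "motion": [
    [0,[0,0,0.003],0],
    [0,[0,0,0.006],0],
    [0,[0,0,0.009],0],
    [0,[0,0,0.012],0],
    [0,[0,0,0.015],0],
    [0,[0,0,0.015],0],
    [0,[0,0,0.015],0],
    [0,[0,0,0.015],0],
    [0,[0,0,0.015],0],
    [0,[0,0,0.015],0]
  ]
}}

```text
clock: 20.75
eef_pos: [0.6555, 0.1145, 0.0835]
tool_rot: [0.08, 0.997, 0.0, 0.0]
ft_force: [-0.6, 0.9, 2.2]
grip_width: 0.0001
```

Emit:
{"fn": "move_arm", "kwargs": {
  "motion": [
    [0,[0,0,0.002],0],
    [0,[0,0,0.004],0],
    [0,[0,0,0.006],0],
    [0,[0,0,0.006],0],
    [0,[0,0,0.006],0],
    [0,[0,0,0.006],0],
    [0,[0,0,0.006],0],
    [0,[0,0,0.006],0],
    [0,[0,0,0.006],0],
    [0,[0,0,0.006],0]
  ]
}}

```text
clock: 21.75
eef_pos: [0.6555, 0.1146, 0.0834]
tool_rot: [0.08, 0.997, 0.0, 0.0]
ft_force: [-3.3, 0.8, 4.7]
grip_width: 0.0003
```

Firm contact without rocking: z only 0.1 mm lower at 4.7 N. I'll go up to about 8 N and hold.

Emit:
{"fn": "move_arm", "kwargs": {
  "motion": [
    [0,[0,0,0.002],0],
    [0,[0,0,0.004],0],
    [0,[0,0,0.006],0],
    [0,[0,0,0.008],0],
    [0,[0,0,0.008],0],
    [0,[0,0,0.008],0],
    [0,[0,0,0.008],0],
    [0,[0,0,0.008],0],
    [0,[0,0,0.008],0],
    [0,[0,0,0.008],0]
  ]
}}

```text
clock: 22.75
eef_pos: [0.6555, 0.1146, 0.0834]
tool_rot: [0.08, 0.997, 0.0, 0.0]
ft_force: [-3.3, -0.8, 7.7]
grip_width: 0.0003
```

```bash
python3 - <<'E'
from h import *
for _ in range(3):
    o=get_obs();print(np.round(o['eef_pos'],4),np.round(o['ft_force'],2));camera('top')
crop(camera('side')['color'],200,160,180,120,4.4,'pics/s10.png')
E
```

```text
[0.6555 0.1146 0.0834] [-3.33 -0.78  7.65]
[0.6555 0.1146 0.0834] [-2.86 -0.24  7.05]
[0.6555 0.1146 0.0834] [-3.12  0.76  6.58]
```

View pics/s10.png

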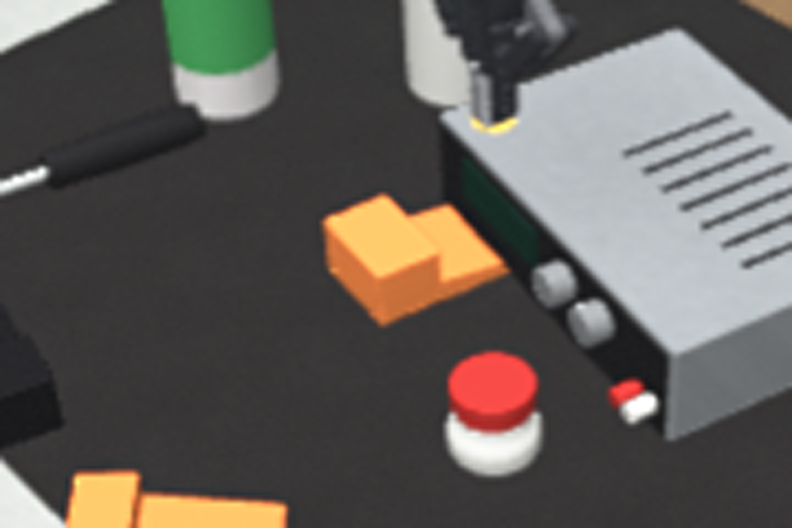

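Under about 7 N the supply corner stays at (442,117), level, and the wedge hasn't moved. I'll press slightly harder for a second, then move away.

Emit:
{"fn": "move_arm", "kwargs": {
  "motion": [
    [0,[0,0,0.002],0],
    [0,[0,0,0.004],0],
    [0,[0,0,0.004],0],
    [0,[0,0,0.004],0],
    [0,[0,0,0.004],0],
    [0,[0,0,0.004],0],
    [0,[0,0,0.004],0],
    [0,[0,0,0.004],0],
    [0,[0,0,0.004],0],
    [0,[0,0,0.004],0]
  ]
}}

```text
clock: 23.95
eef_pos: [0.6555, 0.1146, 0.0833]
tool_rot: [0.08, 0.997, 0.0, 0.0]
ft_force: [-3.1, 0.1, 6.9]
grip_width: 0.0002
```

Emit:
{"fn": "move_arm", "kwargs": {
  "motion": [
    [0,[0,0,-0.02],0],
    [0,[0,0,-0.06],0],
    [0,[0,0,-0.2],0],
    [0,[0,0,-0.5],0],
    [0,[0,0,-1.0],0],
    [0,[0,0,-1.6],0],
    [0,[0,0,-2.2],0],
    [0,[0.5,0,-2.6],0],
    [0,[1.2,0,-2.8],0],
    [0,[2.0,0,-2.8],0]
  ]
}}

```text
clock: 24.95
eef_pos: [0.5577, 0.1308, 0.2244]
tool_rot: [0.081, 0.997, 0.001, 0.002]
ft_force: [-0.5, 0.4, 1.3]
grip_width: 0.0
```

Emit:
{"fn": "move_arm", "kwargs": {
  "motion": [
    [0,[0.6,0.2,0],0],
    [0,[1.3,0.6,0],0],
    [0,[2.0,1.0,0],0],
    [0,[2.7,1.4,0],0],
    [0,[3.3,1.8,0],0],
    [0,[3.8,2.2,0],0],
    [0,[4.0,2.4,0],0],
    [0,[4.0,2.5,0],0],
    [0,[4.0,2.5,0],0],
    [0,[4.0,2.5,0],0]
  ]
}}

```text
clock: 25.95
eef_pos: [0.3803, 0.2854, 0.2223]
tool_rot: [0.081, 0.997, -0.0, 0.0]
ft_force: [0.1, -0.2, 0.1]
grip_width: 0.0001
```

```bash
python3 - <<'E'
from h import *
o=get_obs();print(o['clock'],np.round(o['eef_pos'],4),np.round(o['ft_force'],2))
crop(camera('side')['color'],200,160,180,120,4.4,'pics/s11.png')
crop(camera('top')['color'],230,140,140,140,5,'pics/t11.png')
E
```

```text
25.95 [0.3803 0.2854 0.2223] [ 0.15 -0.24  0.13]
```

View pics/s11.png

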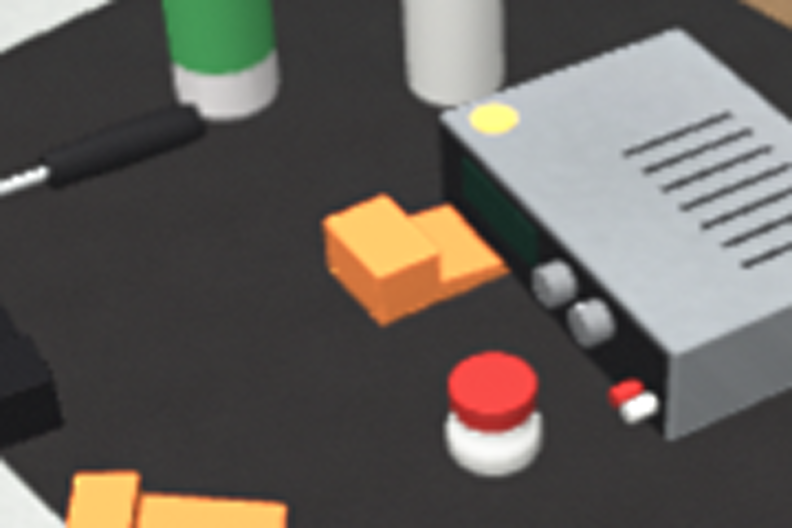

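View pics/t11.png

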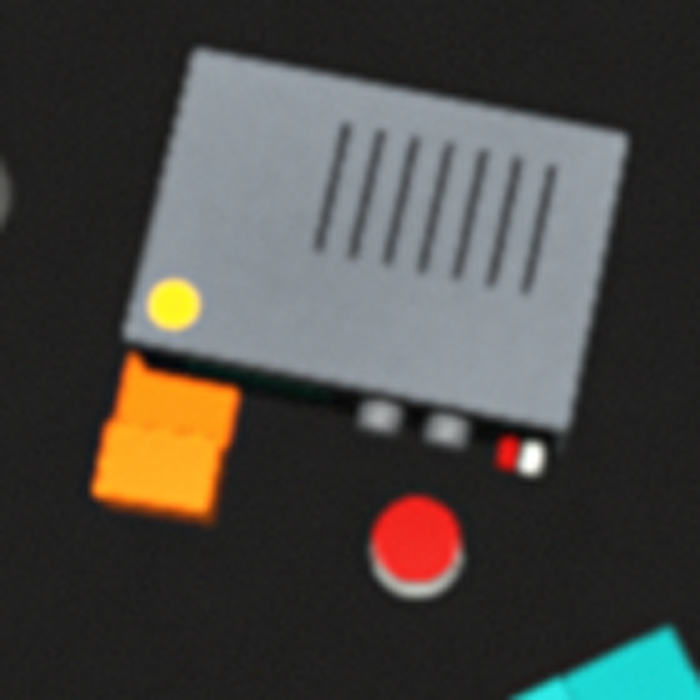

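Everything is at rest. The supply's corners are where they started, at crop (194,47), (629,134) and (123,342). The wedge is under the front-left corner, the jar is untouched and the arm is clear, so I'm handing in.

```bash
python3 -c "
from workcell import *
print(job_done())"
```

```text
the job is handed in; nothing more can be done
None
```

The wedge is snug under the short foot, the supply no longer rocks, and I handed the job in at about 26 s of the 54 s allowed. No verdict was reported.

- **First press:** I pressed the yellow spot until the supply rocked down about 7 mm to its stop. That took about 1.5 N while tipping and 10 N at the stop. Then I let go.
- **Wedge:** I pushed the larger orange wedge from behind with two fingertips, which also turned it towards the foot. I stopped 0.5 mm after the push force had climbed to about 5 N and held. The image fit puts the foot about 30 mm ahead of the wedge centre and 2 mm off its middle line, within the limits.
- **Second press:** I held about 7 to 8 N on the spot for around 2 s. The fingertips sank only about 0.2 mm from first firm contact. The side picture showed the supply level and the wedge unmoved.
- **Last checks:** After I moved the arm away, the supply's corners were where they started in both views, and the bystanders visible in the close-ups had not shifted. I did not look again at the tape and carton, but the arm never went near them. Two readings were less clean:
  - The presses carried 3 to 5 N of sideways force, with no visible shift of the supply.
  - The gap under the foot was not seen directly; I judged it from the push force and from the supply not sinking.

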